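# Lock up the bayonet filter holder

### The arm

A 6-joint arm with a two-finger parallel gripper is mounted at the origin on a cart in front of the work surface, level with it; the furniture and walls round the work are solid. World frame = base frame: x ahead of the robot, y to its left, z up, the work surface at z = 0. Lengths are in m, angles in degrees, forces in N, time in s.
With the tool pointing down it reaches from about 0.375 to 0.9 m from the base axis. Payload 3.1 kg.
Tool frame: the origin (TCP) lies on the centre line of the jaws, within the pads' length; the fingertips stand 11 mm ahead of it and the grasp point (between the pads) lies 8 mm behind it; z points along the fingers, y is the line along which they close (so a half turn about z gives the same grasp; the last joint's range is limited). The gripper opens to 87 mm and grips with 3 to 60 N. Pads are 19 mm wide; open, the fingers measure 117 mm over their backs; the gripper's body (75 mm by 190 mm) begins 51 mm behind the grasp point.
Start: joints at [65.632, 30.224, 82.088, -0, 67.689, -10.227], TCP at [0.153, 0.606, 0.234] pointing down, gripper open.
Joint ranges: [-176.69, 176.69], [-43.24, 126.21], [12.49, 139.97], [-82, 262], [0, 151.66], [-163.58, 163.58]. Speed limits (degrees/s): [159.86, 159.86, 180, 180, 180, 180].

### API

Orientations are given as a 3x3 rotation matrix whose columns are the frame's x, y, z axes.
In Python, from rig import * gives the robot as it stands.
- The arm moves only by the shell command python3 -m inch 'ROWS'. ROWS is JSON, a list of rows, each an object of numbers: "gripper": the opening in per cent of the stroke, from 0 (shut) to 100 (fully open); "dx", "dy", "dz": the shift along the tool's x, y, z in mm; "turn": the turn about the tool's z in rad. A call has 1 to 12 rows; each row is the pose to reach, as a shift and turn from the pose commanded when the call began, along the tool's axes at that moment; what a row does not reach only later rows make up. A row lasts 1/10 s, in which the tool goes at most 50 mm and 8.59 degrees, less where a joint would pass 70% of its speed; a pose out of reach is approached as far as the arm can. A call with a gripper value outside its range is refused whole. The fingers move at their own pace and stop on an object; the grip force is fixed at half the most. Time passes only in rows, so rows that repeat a pose let the fingers close. It gives the time, the measured TCP pose, the force and the opening at its end, in the units of the state.
- read_state(): the state, without advancing time (a new reading comes with each control period).
- capture(name): name is "scene" or "top"; returns the picture (400x640x3 uint8, red, green, blue); there is no depth.
- get_calibration(name): a dict with "camera_matrix" (3x3 intrinsics, pixels), "k1" (the pictures are not rectified: a ray, as slopes to the right and down, at radius r is drawn at 1 + k1 r^2 times it, then the intrinsics apply), "world_to_cam" (4x4, takes a point from world to camera coordinates). Camera axes: x right, y down, z forward; pixel columns grow to the right and rows downward; lengths in m; the calibration is good to about 2 mm. A picture is of the moment at which its call begins. get_calibration takes no time and is no camera call.
- hand_in(): hands the job in, once; it reports no verdict.
Trained networks look in the newest picture that a camera, given by its name, has taken for a name from the list of things; names that differ only in an ending like _2 or _b are one class to them, and where a whole thing is asked for, a point or a joint stands for the part that bears it (a point fixed in the world has none). Each returns a list of dicts, best first, with "score" (0 to 1); they miss things now and then, are a little off and sometimes report something else, mostly with a low value. They report only what shows in the picture. A call takes as long as a camera call. They do not tell look-alikes from the thing itself.
- recognise(camera, query): "extent" ([centre column, centre row, width, height] in pixels, round what is visible of it).
The state is a dict: "time_s": time; "joint_positions": joint angles; "qvel": joint speeds; "tau": joint torques, N m; "position": TCP position; "tcp_rot": TCP orientation; "force": force on the tool from outside, world axes, zero at the start; "moment": the same for the moment, N m; "opening": opening from 0.0 (shut) to 1.0 (fully open).
Only numpy, scipy, OpenCV 4.12 (cv2) and the standard library are available. Lean on these libraries where they do the work, as an engineer would, in place of code of your own. Each camera call takes 0.05 s, during which the arm holds its last target. There are 200 camera calls.

### The job

Assemble the filter holder: set the middle stage (the open-topped steel segment) into the base that is bolted to the worktop, press it down against the sprung seal and turn it clockwise, seen from above, about a quarter turn to the stop, so that it locks and springs back up. Then lock the inlet head (the closed segment with the hose nipple on top) onto the stage in the same way. Let go of the finished stack and leave the filter carton, forceps, timer and beaker where they are.

Things in the scene. Friction and masses are not known exactly. Their poses are not given: they have to be found in the camera images.
- filter_base: Steel base screwed to the worktop, upright: foot disc 110 mm across, column 67 mm across, 55 mm tall; a hose nipple sticks out to its -y (23 mm high, to 68 mm from the axis). Origin: centre of underside; z up. Top: bayonet socket. Dark index bars outside and rim ticks at its +x and -x, where lugs sit when locked. Locked, the stage's origin is 45.5 mm above this origin, x axes in line.
- base_rim (a point): Centre of the base's socket, level with its rim (55 mm above the worktop); axes as the base. Mouth 47 mm across inside a lip 4 mm thick. Height of an inserted segment's underside relative to this point: -8.5 mm on first touching the seal, -9.5 mm locked (lug tops up against the lip), -14 mm fully pressed (shoulder meets rim). Press to between -12.5 and -14 mm while turning.
- base_slot (a point): Centre of one of the two lug slots in the base's lip, at rim height, 27 mm from the axis, 75 deg counter-clockwise (from above) of the base's +x; the other lies across the axis. Slots are 42 deg wide, out to 30 mm radius. Lugs go down here, then turn 75 deg clockwise (from above) to lock; a stop 2 deg beyond, another blocks counter-clockwise turning. Works in both half turns.
- base_tooth (a point): Tooth hanging 2.5 mm down from the base's lip, 17 to 27 deg before (counter-clockwise of) the locked position +x; one more across the axis. Lugs must be held pressed below it while they pass and spring up behind it. Point: its middle, at the lip's underside, 4 mm below the rim.
- filter_base_seal (a joint): Sprung seal disc at the bottom of the base's socket: how far it is pressed down, m. 0 = up, 0.001 under a locked stage, 0.0055 fully pressed. It pushes up with 12 N at 0 and 15 N fully pressed.
- filter_stage: Middle stage, loose, steel, upright, 67 mm across, 72 mm tall, open top; 0.15-0.34 kg. Origin: centre of underside; z up. Spigot 44 mm across, z 0-14 mm; body above, its shoulder at z 14, rim at z 72. Dark index bars outside and rim ticks at +x and -x, straight above its lugs. Grip it across the body (67 mm) at about z 45. Locked, the head's origin is 62.5 mm above this origin, x axes in line.
- stage_lug (a point): One of the stage's two lugs (at its +x and -x), tip at 28 mm from the axis; each 30 deg wide, z 0-5.5 mm above the underside, hidden below the wider body.
- stage_rim (a point): Centre of the stage's top socket, level with its rim; axes as the stage. White filter disc inside. The same bayonet as the base's: same slots, teeth, stops, direction and depths, taken from this rim and the stage's own axes.
- stage_slot (a point): Centre of one of the two lug slots in the stage's top lip, at rim height, 27 mm from the axis, 75 deg counter-clockwise (from above) of the stage's +x; the other lies across the axis.
- filter_stage_seal (a joint): Sprung filter disc at the bottom of the stage's socket: how far it is pressed down, m. 0 = up, 0.001 under a locked head, 0.0055 fully pressed. It pushes up with 5 N at 0 and 8 N fully pressed.
- inlet_head: Inlet head, loose, steel, upright, closed dome with a steel hose nipple (16 mm across) on top, 78 mm tall with it; 0.12-0.26 kg. Origin: centre of underside; z up. Spigot 44 mm across, z 0-14 mm; body 67 mm across, from its shoulder at z 14 to z 44. Dark index bars on side and dome at +x and -x, straight above its lugs. Grip it across the body at about z 37.
- head_lug (a point): One of the head's two lugs (at its +x and -x), tip at 28 mm from the axis; each 30 deg wide, z 0-5.5 mm above the underside, hidden below the wider body.
- filter_box: Bystander: small printed carton, 62 x 90 x 48 mm, loose; origin at the centre of its underside.
- forceps: Bystander: steel forceps, 137 mm long, lying along its y, loose; origin at the centre of its underside.
- lab_timer: Bystander: white lab timer, 62 x 66 x 19 mm, loose; origin at the centre of its underside.
- beaker_100: Bystander: clear beaker, 58 mm across, 70 mm tall, loose; origin at the centre of its underside.
Things that resemble listed ones, but are neither listed nor needed, are in the scene too. Leave any blue or pink look-alike of the inlet_head alone.

How it is judged:
By the outcome, as a careful person would: the job done as asked, in the order asked, and still so for the second after the job is handed in, with the robot touching nothing.
It also fails if it takes over 59 s, if anything falls off the work surface, if the arm or the gripper's body presses on something with over 40 N, if the wrist force passes 120 N, or if a joint passes its speed limit or range.

## Working session

There is one attempt and no reset: what is moved stays moved. The work goes in short steps, Python scripts to look and compute and a shell command to move; the robot and the scene stay as the last step left them, time stands still between calls to the robot, and variables do not carry over. Pictures are saved under pics/ and viewed, on a budget of 10 in all, crops included, one or two more only if the job needs it, and the job is handed in when it is done.

```bash
mkdir -p pics; ls; cat > h.py <<'E'
from rig import *
import numpy as np, cv2
def snap(c,f=None):
    im=np.asarray(capture(c)); 
    if f: cv2.imwrite(f,im[:,:,::-1])
    return im
def proj(c,P):
    k=get_calibration(c); M=np.array(k["world_to_cam"]);K=np.array(k["camera_matrix"])
    P=np.atleast_2d(P); q=P@M[:3,:3].T+M[:3,3]; s=q[:,:2]/q[:,2:]
    s=s*(1+k["k1"]*(s**2).sum(1,keepdims=True)); return s@K[:2,:2].T+K[:2,2]
def back(c,uv,z):
    from scipy.optimize import fsolve
    k=get_calibration(c); M=np.array(k["world_to_cam"]);K=np.array(k["camera_matrix"])
    s=(np.linalg.inv(K)@[uv[0],uv[1],1])[:2]; u=s.copy()
    for _ in range(20): u=s/(1+k["k1"]*(u@u))
    d=M[:3,:3].T@[u[0],u[1],1]; o=-M[:3,:3].T@M[:3,3]
    return o+d*(z-o[2])/d[2]
E
python3 - <<'E'
from h import *
for c in("scene","top"):
    snap(c,f"pics/{c}0.png"); k=get_calibration(c); M=np.array(k["world_to_cam"]); print(c,np.round(M,3).tolist(),k["k1"],np.round(k["camera_matrix"],1).tolist(),-M[:3,:3].T@M[:3,3])
    for n in("filter_base","filter_stage","inlet_head"):
        print(n,[(np.round(d["extent"]).tolist(),round(d["score"],2)) for d in recognise(c,n)][:4])
print(read_state())
E
```

```text
pics
scene [[0.483, -0.875, 0.02, -0.24], [-0.46, -0.273, -0.845, 0.314], [0.745, 0.399, -0.535, 0.708], [0.0, 0.0, 0.0, 1.0]] -0.0009452114273420589 [[361.5, 0.0, 317.4], [0.0, 361.5, 203.7], [0.0, 0.0, 1.0]] [-0.26700031 -0.40609162  0.64893572]
filter_base [([325.0, 214.0, 32.0, 30.0], 0.78), ([258.0, 201.0, 21.0, 29.0], 0.56)]
filter_stage [([258.0, 200.0, 25.0, 28.0], 0.7)]
inlet_head [([454.0, 259.0, 26.0, 27.0], 0.97), ([369.0, 243.0, 26.0, 31.0], 0.94), ([390.0, 226.0, 21.0, 25.0], 0.76), ([327.0, 212.0, 37.0, 30.0], 0.29)]
top [[-0.013, -1.0, -0.001, 0.006], [-0.986, 0.013, -0.166, 0.539], [0.166, -0.001, -0.986, 1.106], [0.0, 0.0, 0.0, 1.0]] -0.028522106374509408 [[395.6, 0.0, 316.2], [0.0, 395.6, 201.6], [0.0, 0.0, 1.0]] [3.47525761e-01 5.71998229e-04 1.18001974e+00]
filter_base [([312.0, 191.0, 37.0, 39.0], 0.75)]
filter_stage [([239.0, 216.0, 29.0, 25.0], 0.78)]
inlet_head [([374.0, 221.0, 28.0, 23.0], 0.86), ([412.0, 231.0, 20.0, 24.0], 0.79), ([382.0, 186.0, 26.0, 27.0], 0.68), ([446.0, 202.0, 24.0, 23.0], 0.65)]
{'time_s': 0.4, 'joint_positions': array([ 6.56337552e+01,  3.02335124e+01,  8.20948895e+01, -1.48194897e-03,
        6.76889987e+01, -1.02284606e+01]), 'qvel': array([-0.05359799, -0.05518105, -0.11826316,  0.05137964,  0.12172272,
       -0.04589395]), 'tau': array([-3.24237171e-04, -4.39503551e+01, -1.76656276e+01,  6.32491568e-02,
        5.29952953e-02, -7.07842855e-05]), 'position': array([0.15260879, 0.60598131, 0.23340095]), 'tcp_rot': array([[-9.69713548e-01,  2.44245009e-01, -1.03498537e-04],
       [ 2.44245029e-01,  9.69713506e-01, -2.86518118e-04],
       [ 3.03833088e-05, -3.03119504e-04, -9.99999954e-01]]), 'force': array([-0.8242728 , -0.50329781,  0.46797162]), 'moment': array([ 0.08822991,  0.0129992 , -0.00683575]), 'opening': 1.002599396491677}
```

View pics/scene0.png

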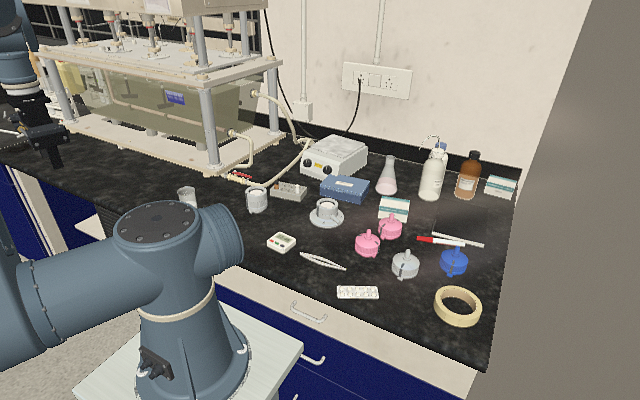

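View pics/top0.png

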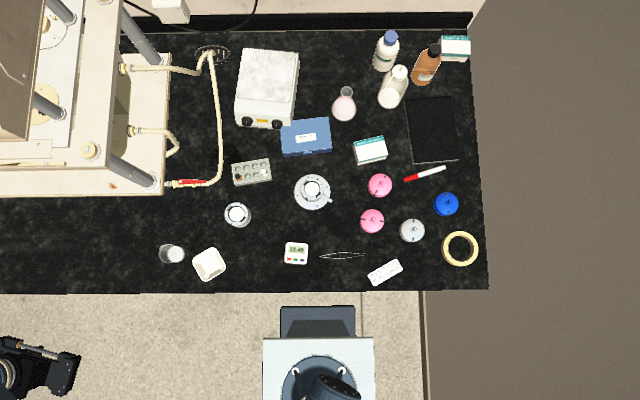

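Candidates for the inlet head, by pixel in the top view: steel grey (412,231), pink (380,185) and (372,221), blue (446,204). I choose the steel one at (412,231), which is (405,265) in the scene view. The base is at top (312,191) and the stage at top (237,214). Next is a close crop of all three.

```bash
python3 - <<'E'
from h import *
t=cv2.imread("pics/top0.png"); s=cv2.imread("pics/scene0.png")
def c(im,u,v,r=20): return cv2.resize(im[v-r:v+r,u-r:u+r],(260,260),interpolation=cv2.INTER_CUBIC)
cv2.imwrite("pics/crop1.png",np.vstack([np.hstack([c(t,312,191),c(t,237,214),c(t,412,231)]),np.hstack([c(s,326,212),c(s,257,201),c(s,405,265)])]))
for n,uv,z in(("base",(312.5,190),.055),("stage",(237,214),.072),("head",(412,231),.04)): print(n,back("top",uv,z))
E
```

```text
base [0.57180689 0.00965708 0.055     ]
stage [0.50210646 0.2239304  0.072     ]
head [ 0.45023376 -0.27639529  0.04      ]
```

View pics/crop1.png

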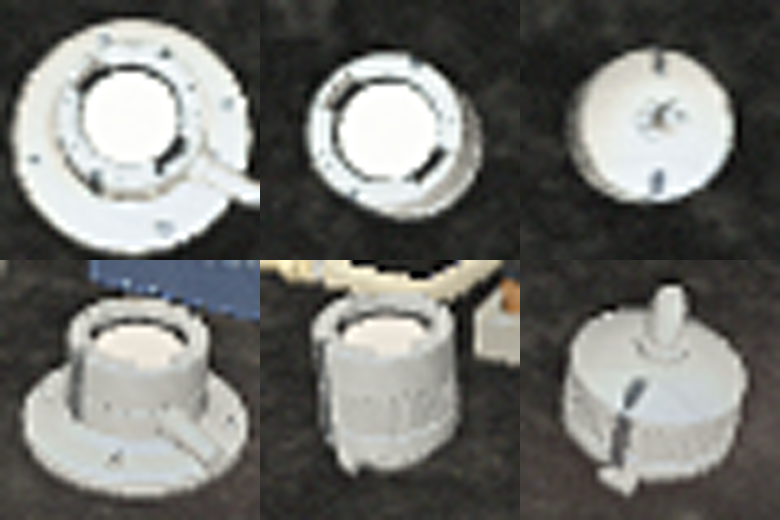

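```bash
cat >> h.py <<'E'
def rect(im,c,ctr,z,half=.045,n=380):
    g=np.linspace(-half,half,n); xx,yy=np.meshgrid(ctr[0]-g,ctr[1]-g,indexing="ij")
    uv=proj(c,np.c_[xx.ravel(),yy.ravel(),np.full(n*n,z)]).reshape(n,n,2).astype(np.float32)
    return cv2.remap(im,uv[...,0],uv[...,1],cv2.INTER_CUBIC)
def draw(im,c,ctr,z,a,r=(.0335,),half=.045,n=380):
    o=rect(im,c,ctr,z,half,n).copy(); s=n/2/half; m=n//2
    for q in r: cv2.circle(o,(m,m),int(q*s),(0,0,255),1)
    for k in(a,a+180):
        d=np.array([-np.sin(np.radians(k)),-np.cos(np.radians(k))])*s
        cv2.line(o,tuple(int(v) for v in m+d*.0335),tuple(int(v) for v in m+d*.043),(0,200,0),1)
    return o
E
python3 - <<'E'
from h import *
t=cv2.imread("pics/top0.png"); s=cv2.imread("pics/scene0.png")
L=[((.572,.0097),.055,-28,(.0235,.0335)),((.502,.224),.072,-24,(.0235,.0335)),((.450,-.2764),.044,-1,(.0335,))]
P=lambda im,c:np.hstack([draw(im,c,a,z,k,r,n=260) for a,z,k,r in L])
cv2.imwrite("pics/rect1.png",np.vstack([P(t,"top"),P(s,"scene")]))
E
```

```text
(no output)
```

View pics/rect1.png

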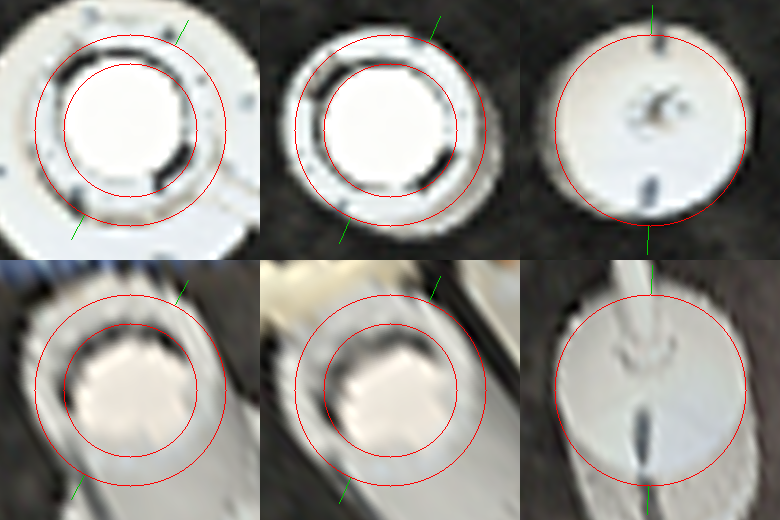

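Stage centre is about (.505,.227) with its x axis at -24°. Base centre is about (.576,.013) at -29°. Head centre is about (.453,-.276) at -3°. First move is to a point above the stage.

```bash
R='{"dx":-434,"dy":-282,"dz":0,"turn":0.628,"gripper":100}'; true; python3 -m inch '[{"dx":-434,"dy":-282,"turn":0.63},{"dx":-434,"dy":-282,"turn":0.63},{"dx":-434,"dy":-282,"turn":0.63},{"dx":-434,"dy":-282,"turn":0.63},{"dx":-434,"dy":-282,"turn":0.63},{"dx":-434,"dy":-282,"turn":0.63},{"dx":-434,"dy":-282,"turn":0.63},{"dx":-434,"dy":-282,"turn":0.63},{"dx":-434,"dy":-282,"turn":0.63},{"dx":-434,"dy":-282,"turn":0.63},{"dx":-434,"dy":-282,"turn":0.63},{"dx":-434,"dy":-282,"turn":0.63}]'; python3 -m inch '[{"gripper":100},{"gripper":100},{"gripper":100}]'; python3 -c "
from rig import *;print(read_state()['joint_positions'])"
```

```text
[ 6.56337552e+01  3.02335124e+01  8.20948895e+01 -1.48194897e-03
  6.76889987e+01 -1.02284606e+01]invalid input
invalid input
```

```bash
python3 -m inch '[{"gripper":100,"dx":-434,"dy":-282,"dz":0,"turn":0.63},{"gripper":100,"dx":-434,"dy":-282,"dz":0,"turn":0.63},{"gripper":100,"dx":-434,"dy":-282,"dz":0,"turn":0.63},{"gripper":100,"dx":-434,"dy":-282,"dz":0,"turn":0.63},{"gripper":100,"dx":-434,"dy":-282,"dz":0,"turn":0.63},{"gripper":100,"dx":-434,"dy":-282,"dz":0,"turn":0.63},{"gripper":100,"dx":-434,"dy":-282,"dz":0,"turn":0.63},{"gripper":100,"dx":-434,"dy":-282,"dz":0,"turn":0.63},{"gripper":100,"dx":-434,"dy":-282,"dz":0,"turn":0.63},{"gripper":100,"dx":-434,"dy":-282,"dz":0,"turn":0.63},{"gripper":100,"dx":-434,"dy":-282,"dz":0,"turn":0.63},{"gripper":100,"dx":-434,"dy":-282,"dz":0,"turn":0.63}]'; python3 -c "
from rig import *;print(read_state()['joint_positions'])"
```

```text
time_s: 1.6
position: [0.5067, 0.2246, 0.2336]
tcp_rot: [[-0.636, 0.771, 0.001], [0.771, 0.636, 0.0], [-0.001, 0.001, -1.0]]
force: [-0.3, 0.4, 0.7]
opening: 1.0
[ 1.23593624e+01  2.47482794e+01  9.23816402e+01 -1.05284623e-02
  6.28052200e+01 -2.71503380e+01]
```

```bash
python3 -m inch '[{"gripper":100,"dx":3,"dy":0,"dz":40,"turn":0},{"gripper":100,"dx":3,"dy":0,"dz":80,"turn":0},{"gripper":100,"dx":3,"dy":0,"dz":115,"turn":0},{"gripper":100,"dx":3,"dy":0,"dz":145,"turn":0},{"gripper":100,"dx":3,"dy":0,"dz":170,"turn":0},{"gripper":100,"dx":3,"dy":0,"dz":185,"turn":0},{"gripper":100,"dx":3,"dy":0,"dz":196,"turn":0},{"gripper":100,"dx":3,"dy":0,"dz":196,"turn":0}]'; python3 -m inch '[{"gripper":60,"dx":0,"dy":0,"dz":0,"turn":0},{"gripper":60,"dx":0,"dy":0,"dz":0,"turn":0},{"gripper":60,"dx":0,"dy":0,"dz":0,"turn":0},{"gripper":60,"dx":0,"dy":0,"dz":0,"turn":0},{"gripper":60,"dx":0,"dy":0,"dz":0,"turn":0},{"gripper":60,"dx":0,"dy":0,"dz":0,"turn":0}]'
```

```text
time_s: 2.4
position: [0.5009, 0.2297, 0.0364]
tcp_rot: [[-0.641, 0.768, -0.003], [0.768, 0.641, -0.0], [0.002, -0.003, -1.0]]
force: [0.4, 0.0, 0.7]
opening: 0.999
time_s: 3.0
position: [0.5034, 0.2291, 0.0384]
tcp_rot: [[-0.639, 0.769, 0.002], [0.769, 0.639, 0.001], [-0.001, 0.002, -1.0]]
force: [-0.5, 1.2, 5.9]
opening: 0.764
```

```bash
python3 -m inch '[{"gripper":100,"dx":0,"dy":0,"dz":0,"turn":0},{"gripper":100,"dx":0,"dy":0,"dz":0,"turn":0},{"gripper":100,"dx":0,"dy":0,"dz":0,"turn":0.14},{"gripper":100,"dx":0,"dy":0,"dz":0,"turn":0.29},{"gripper":100,"dx":0,"dy":0,"dz":0,"turn":0.43},{"gripper":100,"dx":0,"dy":0,"dz":0,"turn":0.58},{"gripper":100,"dx":0,"dy":0,"dz":0,"turn":0.72},{"gripper":100,"dx":0,"dy":0,"dz":0,"turn":0.87},{"gripper":100,"dx":0,"dy":0,"dz":0,"turn":1.02},{"gripper":100,"dx":0,"dy":0,"dz":0,"turn":1.17},{"gripper":100,"dx":0,"dy":0,"dz":0,"turn":1.32},{"gripper":100,"dx":0,"dy":0,"dz":0,"turn":1.47}]'; python3 -m inch '[{"gripper":100,"dx":0,"dy":0,"dz":0,"turn":0.10},{"gripper":100,"dx":0,"dy":0,"dz":0,"turn":0.10}]'; python3 - <<'E'
from h import *
snap("top","pics/t2.png");snap("scene","pics/s2.png");s=read_state();print(s["joint_positions"],s["position"])
E
python3 -m inch '[{"gripper":60,"dx":0,"dy":0,"dz":0,"turn":0},{"gripper":60,"dx":0,"dy":0,"dz":0,"turn":0},{"gripper":60,"dx":0,"dy":0,"dz":0,"turn":0},{"gripper":60,"dx":0,"dy":0,"dz":0,"turn":0},{"gripper":60,"dx":0,"dy":0,"dz":0,"turn":0}]'
```

```text
time_s: 4.2
position: [0.5023, 0.2287, 0.0372]
tcp_rot: [[0.705, 0.709, -0.001], [0.709, -0.705, -0.0], [-0.001, -0.0, -1.0]]
force: [0.2, -0.1, -0.3]
opening: 1.003
time_s: 4.4
position: [0.5024, 0.2287, 0.0372]
tcp_rot: [[0.768, 0.64, -0.001], [0.64, -0.768, -0.0], [-0.001, -0.0, -1.0]]
force: [-0.2, 0.0, -0.2]
opening: 1.005
[ 1.28806334e+01  4.19037195e+01  1.00541887e+02 -6.24984976e-03
  3.75944423e+01  6.29543979e+01] [0.50245109 0.22874307 0.0372922 ]
time_s: 5.0
position: [0.5031, 0.2287, 0.0376]
tcp_rot: [[0.768, 0.64, 0.001], [0.64, -0.768, -0.0], [0.0, 0.001, -1.0]]
force: [1.1, -0.7, 1.2]
opening: 0.762
```

```bash
python3 -m inch '[{"gripper":60,"dx":0,"dy":0,"dz":-20,"turn":0},{"gripper":60,"dx":0,"dy":0,"dz":-50,"turn":0},{"gripper":60,"dx":0,"dy":0,"dz":-90,"turn":0},{"gripper":60,"dx":-10,"dy":25,"dz":-90,"turn":-0.14},{"gripper":60,"dx":-20,"dy":52,"dz":-90,"turn":-0.28},{"gripper":60,"dx":-33,"dy":85,"dz":-90,"turn":-0.42},{"gripper":60,"dx":-45,"dy":117,"dz":-90,"turn":-0.56},{"gripper":60,"dx":-58,"dy":150,"dz":-90,"turn":-0.70},{"gripper":60,"dx":-70,"dy":180,"dz":-90,"turn":-0.84},{"gripper":60,"dx":-78,"dy":202,"dz":-90,"turn":-0.98},{"gripper":60,"dx":-82,"dy":212,"dz":-90,"turn":-1.12},{"gripper":60,"dx":-82,"dy":212,"dz":-90,"turn":-1.22}]'; python3 -m inch '[{"gripper":60,"dx":0,"dy":0,"dz":0,"turn":0},{"gripper":60,"dx":0,"dy":0,"dz":0,"turn":0}]'; python3 - <<'E'
from h import *
t=snap("top");s=snap("scene"); t=t[:,:,::-1];s=s[:,:,::-1]
c=lambda im,u,v:cv2.resize(im[v-28:v+28,u-28:u+28],(390,390),interpolation=cv2.INTER_CUBIC)
cv2.imwrite("pics/c3.png",np.hstack([c(s,326,200),c(t,312,188)]))
st=read_state();print(st["joint_positions"],st["position"],st["tcp_rot"])
E
```

```text
time_s: 6.2
position: [0.5756, 0.0116, 0.1269]
tcp_rot: [[-0.339, 0.941, -0.001], [0.941, 0.339, -0.0], [0.0, -0.001, -1.0]]
force: [0.7, 1.1, -2.6]
opening: 0.758
time_s: 6.4
position: [0.5746, 0.0138, 0.127]
tcp_rot: [[-0.335, 0.942, -0.002], [0.942, 0.335, 0.001], [0.001, -0.001, -1.0]]
force: [-0.0, -0.6, -3.5]
opening: 0.766
[-9.73339330e+00  3.45976289e+01  9.47285229e+01  8.79963456e-03
  5.07322549e+01 -2.94019577e+01] [0.57491231 0.01404024 0.12726037] [[-3.36486772e-01  9.41687678e-01 -9.84607883e-04]
 [ 9.41687999e-01  3.36487190e-01  2.89532513e-04]
 [ 6.03957139e-04 -8.29769566e-04 -9.99999473e-01]]
```

View pics/c3.png

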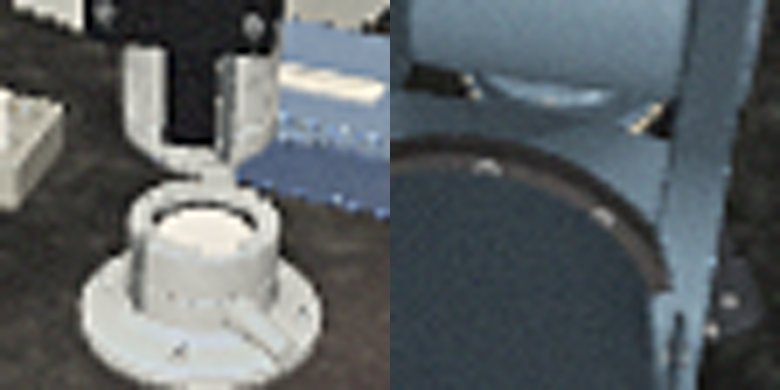

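The held stage hangs upright above the base: silhouette centre at crop x≈200, base column at ≈205. I'll refine the base centre with a circle fit on its foot and check the stage laterally in the scene view.

```bash
python3 - <<'E'
from h import *
from scipy.optimize import least_squares
def fit(im,c,ctr,z,r,zs=None,lo=.8,hi=1.25,sect=None):
    g=cv2.cvtColor(im,cv2.COLOR_BGR2GRAY).astype(np.float32); pts=[]
    for a in np.radians(np.arange(0,360,4)):
        if sect and not sect(np.degrees(a)): continue
        rr=np.linspace(r*lo,r*hi,80)
        uv=proj(c,np.c_[ctr[0]+rr*np.cos(a),ctr[1]+rr*np.sin(a),np.full(80,z)]).astype(np.float32)
        p=cv2.remap(g,uv[None,:,0],uv[None,:,1],cv2.INTER_CUBIC)[0]
        thr=(p[:8].mean()+p[-8:].mean())/2
        if p[:8].mean()-p[-8:].mean()<60: continue
        i=np.argmax(p<thr); pts.append((ctr[0]+rr[i]*np.cos(a),ctr[1]+rr[i]*np.sin(a)))
    pts=np.array(pts)
    f=least_squares(lambda q:np.hypot(*(pts-q[:2]).T)-q[2],[*ctr,r],loss="soft_l1",f_scale=.001)
    return f.x.round(4),len(pts),np.sqrt(2*f.cost/len(pts)).round(5)
t=cv2.imread("pics/top0.png");s=cv2.imread("pics/scene0.png")
for z in(0,.006): print("foot top",z,fit(t,"top",(.576,.013),z,.055)," scene",fit(s,"scene",(.576,.013),z,.055))
# stage rim: sectors away from visible wall
print("stage rim top",fit(t,"top",(.504,.2275),.072,.0335,sect=lambda a:a<170 or a>350))
print("head rim top",fit(t,"top",(.453,-.2764),.044,.0335,sect=lambda a:a>190 or a<20))
print("stage rim scene",fit(s,"scene",(.504,.2275),.072,.0335,sect=lambda a:True))
E
```

```text
foot top 0 (array([0.5782, 0.0123, 0.0556]), 90, np.float64(0.0008))  scene (array([0.582 , 0.0151, 0.0562]), 70, np.float64(0.00141))
foot top 0.006 (array([0.577 , 0.0123, 0.0554]), 90, np.float64(0.00085))  scene (array([0.5757, 0.0121, 0.0567]), 74, np.float64(0.00156))
stage rim top (array([0.504 , 0.2282, 0.0333]), 45, np.float64(0.00045))
head rim top (array([ 0.4539, -0.2775,  0.0333]), 46, np.float64(0.00034))
stage rim scene (array([0.5043, 0.2284, 0.0343]), 50, np.float64(0.00116))
```

```bash
python3 -m inch '[{"gripper":60,"dx":-2,"dy":1.4,"dz":0,"turn":0},{"gripper":60,"dx":-2,"dy":1.4,"dz":10,"turn":0},{"gripper":60,"dx":-2,"dy":1.4,"dz":20,"turn":0},{"gripper":60,"dx":-2,"dy":1.4,"dz":29,"turn":0},{"gripper":60,"dx":-2,"dy":1.4,"dz":33,"turn":0},{"gripper":60,"dx":-2,"dy":1.4,"dz":37,"turn":0},{"gripper":60,"dx":-2,"dy":1.4,"dz":39,"turn":0},{"gripper":60,"dx":-2,"dy":1.4,"dz":39,"turn":0}]'
```

```text
time_s: 7.3
position: [0.5774, 0.0121, 0.0883]
tcp_rot: [[-0.337, 0.941, -0.0], [0.941, 0.337, 0.0], [0.0, -0.0, -1.0]]
force: [0.5, -0.8, -1.9]
opening: 0.766
```

```bash
python3 -m inch '[{"gripper":60,"dx":0,"dy":0,"dz":2,"turn":0},{"gripper":60,"dx":0,"dy":0,"dz":4,"turn":0},{"gripper":60,"dx":0,"dy":0,"dz":6,"turn":0},{"gripper":60,"dx":0,"dy":0,"dz":8,"turn":0},{"gripper":60,"dx":0,"dy":0,"dz":9,"turn":0},{"gripper":60,"dx":0,"dy":0,"dz":9,"turn":0}]'
```

```text
time_s: 7.9
position: [0.5777, 0.012, 0.0815]
tcp_rot: [[-0.337, 0.941, 0.001], [0.941, 0.337, -0.0], [-0.001, 0.001, -1.0]]
force: [-3.3, 0.5, 9.5]
opening: 0.763
```

```bash
python3 -m inch '[{"gripper":60,"dx":0,"dy":0,"dz":1.5,"turn":0},{"gripper":60,"dx":0,"dy":0,"dz":3,"turn":0},{"gripper":60,"dx":0,"dy":0,"dz":3,"turn":0},{"gripper":60,"dx":0,"dy":0,"dz":3,"turn":0}]'
```

```text
time_s: 8.3
position: [0.5777, 0.012, 0.0789]
tcp_rot: [[-0.338, 0.941, 0.001], [0.941, 0.338, -0.0], [-0.001, 0.001, -1.0]]
force: [-2.2, 0.2, 11.0]
opening: 0.763
```

```bash
python3 -m inch '[{"gripper":60,"dx":0,"dy":0,"dz":0,"turn":0.08},{"gripper":60,"dx":0,"dy":0,"dz":0,"turn":0.18},{"gripper":60,"dx":0,"dy":0,"dz":0,"turn":0.28},{"gripper":60,"dx":0,"dy":0,"dz":0,"turn":0.38}]';python3 -c "
from rig import *;s=read_state();print(s['moment'],s['joint_positions'][5])"
```

```text
time_s: 8.7
position: [0.5792, 0.0116, 0.0793]
tcp_rot: [[0.039, 0.999, 0.005], [0.999, -0.039, -0.001], [-0.001, 0.005, -1.0]]
force: [-1.3, -0.7, 12.2]
opening: 0.765
[-0.20292741  0.47881312  0.07247398] -7.595508301707206
```

```bash
python3 -m inch '[{"gripper":60,"dx":0,"dy":0,"dz":0.5,"turn":0.10},{"gripper":60,"dx":0,"dy":0,"dz":0.5,"turn":0.20},{"gripper":60,"dx":0,"dy":0,"dz":0.5,"turn":0.30},{"gripper":60,"dx":0,"dy":0,"dz":0.5,"turn":0.40},{"gripper":60,"dx":0,"dy":0,"dz":0.5,"turn":0.50},{"gripper":60,"dx":0,"dy":0,"dz":0.5,"turn":0.60},{"gripper":60,"dx":0,"dy":0,"dz":0.5,"turn":0.70},{"gripper":60,"dx":0,"dy":0,"dz":0.5,"turn":0.80},{"gripper":60,"dx":0,"dy":0,"dz":0.5,"turn":0.88}]';python3 -c "
from rig import *;s=read_state();print(s['moment'],s['joint_positions'][5])"
```

```text
time_s: 9.6
position: [0.5793, 0.0117, 0.0789]
tcp_rot: [[0.795, 0.607, 0.005], [0.607, -0.795, -0.001], [0.003, 0.004, -1.0]]
force: [-1.6, -0.3, 11.7]
opening: 0.763
[0.02742138 0.52237447 0.10116242] 42.792529460856414
```

```bash
python3 -m inch '[{"gripper":60,"dx":0,"dy":0,"dz":0,"turn":0.03},{"gripper":60,"dx":0,"dy":0,"dz":0,"turn":0.06},{"gripper":60,"dx":0,"dy":0,"dz":0,"turn":0.08},{"gripper":60,"dx":0,"dy":0,"dz":0,"turn":0.08}]';python3 -c "
from rig import *;s=read_state();print(s['moment'],s['joint_positions'][5])"
```

```text
time_s: 10.0
position: [0.5789, 0.0115, 0.0788]
tcp_rot: [[0.839, 0.544, 0.004], [0.544, -0.839, -0.002], [0.003, 0.003, -1.0]]
force: [-2.6, -2.0, 12.6]
opening: 0.761
[-0.18288122  0.60622423  0.11917834] 47.18097532140895
```

```bash
python3 -m inch '[{"gripper":60,"dx":0,"dy":0,"dz":0,"turn":0.03},{"gripper":60,"dx":0,"dy":0,"dz":0,"turn":0.06},{"gripper":60,"dx":0,"dy":0,"dz":0,"turn":0.06}]';python3 -c "
from rig import *;s=read_state();print(s['moment'],s['joint_positions'][5])"
```

```text
time_s: 10.3
position: [0.579, 0.0114, 0.0788]
tcp_rot: [[0.868, 0.497, 0.004], [0.497, -0.868, -0.003], [0.002, 0.004, -1.0]]
force: [-1.4, -0.9, 12.2]
opening: 0.761
[-0.09245027  0.57580433  1.0171405 ] 50.44671031564535
```

```bash
python3 -m inch '[{"gripper":60,"dx":0,"dy":0,"dz":0,"turn":-0.05},{"gripper":60,"dx":0,"dy":0,"dz":-2,"turn":-0.05},{"gripper":60,"dx":0,"dy":0,"dz":-4,"turn":-0.05},{"gripper":60,"dx":0,"dy":0,"dz":-7,"turn":-0.05},{"gripper":60,"dx":0,"dy":0,"dz":-7,"turn":-0.05}]';python3 -c "
from rig import *;s=read_state();print(s['moment'],s['joint_positions'][5])"
```

```text
time_s: 10.8
position: [0.5792, 0.0115, 0.0832]
tcp_rot: [[0.845, 0.535, 0.004], [0.535, -0.845, -0.001], [0.003, 0.003, -1.0]]
force: [4.0, -2.6, -4.6]
opening: 0.765
[-0.20780616 -0.3273826   0.12005848] 47.743677479583305
```

```bash
python3 -m inch '[{"gripper":60,"dx":0,"dy":0,"dz":-1,"turn":0},{"gripper":60,"dx":0,"dy":0,"dz":-2.5,"turn":0},{"gripper":60,"dx":0,"dy":0,"dz":-2.5,"turn":0}]'
```

```text
time_s: 11.1
position: [0.5791, 0.0115, 0.0834]
tcp_rot: [[0.845, 0.535, 0.003], [0.535, -0.845, -0.001], [0.002, 0.002, -1.0]]
force: [8.5, -1.7, -18.8]
opening: 0.764
```

```bash
python3 -m inch '[{"gripper":60,"dx":0,"dy":0,"dz":2,"turn":0},{"gripper":100,"dx":0,"dy":0,"dz":2,"turn":0},{"gripper":100,"dx":0,"dy":0,"dz":2,"turn":0},{"gripper":100,"dx":0,"dy":0,"dz":2,"turn":0},{"gripper":100,"dx":0,"dy":0,"dz":-20,"turn":0},{"gripper":100,"dx":0,"dy":0,"dz":-60,"turn":0},{"gripper":100,"dx":0,"dy":0,"dz":-100,"turn":0},{"gripper":100,"dx":0,"dy":0,"dz":-120,"turn":0},{"gripper":100,"dx":0,"dy":0,"dz":-120,"turn":0}]';python3 -c "
from rig import *;s=read_state();print(s['joint_positions'])"
```

```text
time_s: 12.0
position: [0.5791, 0.0121, 0.2094]
tcp_rot: [[0.845, 0.535, 0.007], [0.535, -0.845, -0.001], [0.006, 0.005, -1.0]]
force: [0.1, -0.5, 0.6]
opening: 0.999
[-9.85748702e+00  2.82030544e+01  9.05633918e+01  1.16174840e-02
  6.08142632e+01  4.77661391e+01]
```

```bash
python3 -m inch '[{"gripper":100,"dx":-25,"dy":17,"dz":0,"turn":0.1},{"gripper":100,"dx":-65,"dy":44,"dz":0,"turn":0.2},{"gripper":100,"dx":-105,"dy":71,"dz":0,"turn":0.3},{"gripper":100,"dx":-145,"dy":99,"dz":0,"turn":0.3},{"gripper":100,"dx":-185,"dy":126,"dz":0,"turn":0.3},{"gripper":100,"dx":-220,"dy":150,"dz":0,"turn":0.3},{"gripper":100,"dx":-246,"dy":168,"dz":0,"turn":0.3},{"gripper":100,"dx":-261,"dy":178,"dz":0,"turn":0.3},{"gripper":100,"dx":-261,"dy":178,"dz":0,"turn":0.3},{"gripper":100,"dx":-261,"dy":178,"dz":0,"turn":0.3}]'; python3 - <<'E'
from h import *
t=snap("top")[:,:,::-1];s=snap("scene")[:,:,::-1]
cv2.imwrite("pics/t4.png",t);cv2.imwrite("pics/s4.png",s)
c=lambda im,u,v:cv2.resize(im[v-28:v+28,u-28:u+28],(390,390),interpolation=cv2.INTER_CUBIC)
r=draw(t,"top",(.5785,.0118),.1175,-29,(.0235,.0335),n=390)
cv2.imwrite("pics/c4.png",np.hstack([c(s,326,200),r]))
print(read_state()["joint_positions"],read_state()["position"])
E
```

```text
time_s: 13.0
position: [0.4514, -0.277, 0.2046]
tcp_rot: [[0.965, 0.261, -0.002], [0.261, -0.965, 0.002], [-0.001, -0.003, -1.0]]
force: [-0.2, 0.7, 0.4]
opening: 1.001
[-4.35450776e+01  2.51589564e+01  9.74082166e+01  2.78848066e-02
  5.75492102e+01  3.12076986e+01] [ 0.4520678  -0.27636714  0.2049497 ]
```

View pics/c4.png

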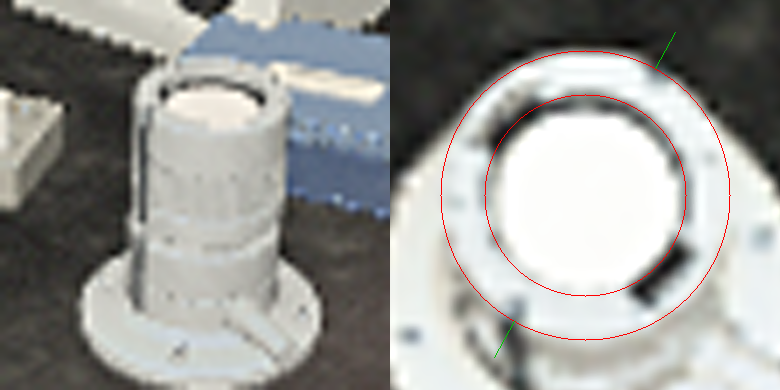

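The stage is seated square and locked: index bars line up in the scene crop, and the rim circle fits at (.5785,.0118) with its ticks at about -30°. Next is the steel head.

```bash
python3 -m inch '[{"gripper":100,"dx":1,"dy":1.5,"dz":35,"turn":0},{"gripper":100,"dx":1,"dy":1.5,"dz":75,"turn":0},{"gripper":100,"dx":1,"dy":1.5,"dz":110,"turn":0},{"gripper":100,"dx":1,"dy":1.5,"dz":140,"turn":0},{"gripper":100,"dx":1,"dy":1.5,"dz":160,"turn":0},{"gripper":100,"dx":1,"dy":1.5,"dz":172,"turn":0},{"gripper":100,"dx":1,"dy":1.5,"dz":177,"turn":0},{"gripper":100,"dx":1,"dy":1.5,"dz":177,"turn":0},{"gripper":100,"dx":1,"dy":1.5,"dz":177,"turn":0}]'; python3 -m inch '[{"gripper":60,"dx":0,"dy":0,"dz":0,"turn":0},{"gripper":60,"dx":0,"dy":0,"dz":0,"turn":0},{"gripper":60,"dx":0,"dy":0,"dz":0,"turn":0},{"gripper":60,"dx":0,"dy":0,"dz":0,"turn":0},{"gripper":60,"dx":0,"dy":0,"dz":0,"turn":0}]'
```

```text
time_s: 14.0
position: [0.4543, -0.2793, 0.0294]
tcp_rot: [[0.965, 0.262, 0.001], [0.262, -0.965, -0.001], [0.001, 0.002, -1.0]]
force: [-0.4, -1.0, -0.0]
opening: 0.999
time_s: 14.5
position: [0.4535, -0.279, 0.029]
tcp_rot: [[0.965, 0.261, -0.0], [0.261, -0.965, 0.0], [0.0, -0.0, -1.0]]
force: [-0.6, 0.6, 5.9]
opening: 0.763
```

Gripped. Now I release, turn the hand 90° anticlockwise and regrip, so the head is centred in both directions.

```bash
python3 -m inch '[{"gripper":100,"dx":0,"dy":0,"dz":0,"turn":0},{"gripper":100,"dx":0,"dy":0,"dz":0,"turn":0},{"gripper":100,"dx":0,"dy":0,"dz":0,"turn":-0.14},{"gripper":100,"dx":0,"dy":0,"dz":0,"turn":-0.29},{"gripper":100,"dx":0,"dy":0,"dz":0,"turn":-0.43},{"gripper":100,"dx":0,"dy":0,"dz":0,"turn":-0.58},{"gripper":100,"dx":0,"dy":0,"dz":0,"turn":-0.72},{"gripper":100,"dx":0,"dy":0,"dz":0,"turn":-0.87},{"gripper":100,"dx":0,"dy":0,"dz":0,"turn":-1.02},{"gripper":100,"dx":0,"dy":0,"dz":0,"turn":-1.17},{"gripper":100,"dx":0,"dy":0,"dz":0,"turn":-1.32},{"gripper":100,"dx":0,"dy":0,"dz":0,"turn":-1.47}]'; python3 -m inch '[{"gripper":100,"dx":0,"dy":0,"dz":0,"turn":-0.10},{"gripper":100,"dx":0,"dy":0,"dz":0,"turn":-0.10},{"gripper":60,"dx":0,"dy":0,"dz":0,"turn":-0.1},{"gripper":60,"dx":0,"dy":0,"dz":0,"turn":-0.1},{"gripper":60,"dx":0,"dy":0,"dz":0,"turn":-0.1},{"gripper":60,"dx":0,"dy":0,"dz":0,"turn":-0.1},{"gripper":60,"dx":0,"dy":0,"dz":0,"turn":-0.1},{"gripper":60,"dx":0,"dy":0,"dz":0,"turn":-0.1}]'; python3 -c "
from rig import *;s=read_state();print(s['joint_positions'],s['position'])"
```

```text
time_s: 15.7
position: [0.4536, -0.2793, 0.0283]
tcp_rot: [[-0.169, 0.986, -0.0], [0.986, 0.169, -0.0], [-0.0, -0.0, -1.0]]
force: [-0.1, -1.5, 0.3]
opening: 0.999
time_s: 16.5
position: [0.4538, -0.2792, 0.0286]
tcp_rot: [[-0.261, 0.965, 0.0], [0.965, 0.261, -0.0], [-0.0, 0.0, -1.0]]
force: [0.5, 0.0, -0.0]
opening: 0.762
[-4.36313006e+01  4.20654959e+01  1.03554315e+02  7.38838710e-03
  3.43571475e+01 -5.87534699e+01] [ 0.45376485 -0.27919942  0.0285535 ]
```

```bash
python3 -m inch '[{"gripper":60,"dx":0,"dy":0,"dz":-15,"turn":0},{"gripper":60,"dx":0,"dy":0,"dz":-50,"turn":0},{"gripper":60,"dx":0,"dy":0,"dz":-90,"turn":0},{"gripper":60,"dx":0,"dy":0,"dz":-130,"turn":0},{"gripper":60,"dx":0,"dy":0,"dz":-155,"turn":0},{"gripper":60,"dx":0,"dy":0,"dz":-160,"turn":0}]'; python3 -m inch '[{"gripper":60,"dx":19,"dy":15,"dz":0,"turn":-0.05},{"gripper":60,"dx":48,"dy":38,"dz":0,"turn":-0.15},{"gripper":60,"dx":80,"dy":63,"dz":0,"turn":-0.27},{"gripper":60,"dx":113,"dy":89,"dz":0,"turn":-0.39},{"gripper":60,"dx":146,"dy":115,"dz":0,"turn":-0.51},{"gripper":60,"dx":178,"dy":141,"dz":0,"turn":-0.63},{"gripper":60,"dx":208,"dy":164,"dz":0,"turn":-0.73},{"gripper":60,"dx":232,"dy":183,"dz":0,"turn":-0.80},{"gripper":60,"dx":246,"dy":195,"dz":0,"turn":-0.83},{"gripper":60,"dx":248,"dy":196,"dz":0,"turn":-0.83},{"gripper":60,"dx":248,"dy":196,"dz":0,"turn":-0.83},{"gripper":60,"dx":248,"dy":196,"dz":0,"turn":-0.83}]'; python3 - <<'E'
from h import *
s=snap("scene")[:,:,::-1];t=snap("top")[:,:,::-1]
c=lambda im,u,v:cv2.resize(im[v-28:v+28,u-28:u+28],(390,390),interpolation=cv2.INTER_CUBIC)
cv2.imwrite("pics/c5.png",c(s,326,185))
print(read_state()["joint_positions"],read_state()["position"],read_state()["force"])
E
```

```text
time_s: 17.1
position: [0.4547, -0.2802, 0.1914]
tcp_rot: [[-0.261, 0.965, 0.004], [0.965, 0.261, -0.004], [-0.005, 0.003, -1.0]]
force: [-0.5, -0.3, -1.9]
opening: 0.76
time_s: 18.3
position: [0.577, 0.0107, 0.1875]
tcp_rot: [[-0.888, 0.46, -0.003], [0.46, 0.888, -0.0], [0.002, -0.001, -1.0]]
force: [-0.9, -0.4, -2.0]
opening: 0.764
[-1.00469583e+01  2.98371014e+01  9.16193277e+01 -2.19157318e-02
  5.86154831e+01 -7.26184884e+01] [0.57742942 0.01032661 0.1880548 ] [-0.60696181 -0.95663546 -2.08937015]
```

View pics/c5.png

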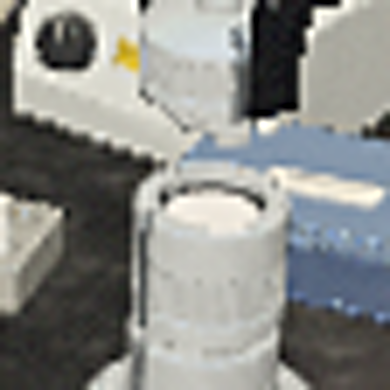

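The head hangs above the stage, slightly left of it as expected. I shift it 1.8 mm and lower it.

```bash
python3 -m inch '[{"gripper":60,"dx":-0.6,"dy":1.8,"dz":10,"turn":0},{"gripper":60,"dx":-0.6,"dy":1.8,"dz":24,"turn":0},{"gripper":60,"dx":-0.6,"dy":1.8,"dz":34,"turn":0},{"gripper":60,"dx":-0.6,"dy":1.8,"dz":40,"turn":0},{"gripper":60,"dx":-0.6,"dy":1.8,"dz":43,"turn":0},{"gripper":60,"dx":-0.6,"dy":1.8,"dz":45,"turn":0},{"gripper":60,"dx":-0.6,"dy":1.8,"dz":46,"turn":0},{"gripper":60,"dx":-0.6,"dy":1.8,"dz":46,"turn":0}]'
```

```text
time_s: 19.2
position: [0.5797, 0.0128, 0.1428]
tcp_rot: [[-0.888, 0.459, 0.001], [0.459, 0.888, -0.0], [-0.001, 0.0, -1.0]]
force: [-0.9, 0.3, -2.5]
opening: 0.767
```

```bash
python3 -m inch '[{"gripper":60,"dx":0.3,"dy":-1,"dz":2,"turn":0},{"gripper":60,"dx":0.3,"dy":-1,"dz":4,"turn":0},{"gripper":60,"dx":0.3,"dy":-1,"dz":6,"turn":0},{"gripper":60,"dx":0.3,"dy":-1,"dz":8,"turn":0},{"gripper":60,"dx":0.3,"dy":-1,"dz":9.5,"turn":0},{"gripper":60,"dx":0.3,"dy":-1,"dz":9.5,"turn":0}]'
```

```text
time_s: 19.8
position: [0.5788, 0.0119, 0.1334]
tcp_rot: [[-0.889, 0.459, 0.0], [0.459, 0.889, -0.0], [-0.0, 0.0, -1.0]]
force: [-1.3, -0.6, 5.1]
opening: 0.762
```

```bash
python3 -m inch '[{"gripper":60,"dx":0,"dy":0,"dz":0.7,"turn":0},{"gripper":60,"dx":0,"dy":0,"dz":0.7,"turn":0.08},{"gripper":60,"dx":0,"dy":0,"dz":0.7,"turn":0.18},{"gripper":60,"dx":0,"dy":0,"dz":0.7,"turn":0.28},{"gripper":60,"dx":0,"dy":0,"dz":0.7,"turn":0.38}]';python3 -c "
from rig import *;s=read_state();print(s['moment'],s['joint_positions'][5])"
```

```text
time_s: 20.3
position: [0.5798, 0.0118, 0.133]
tcp_rot: [[-0.652, 0.758, 0.003], [0.758, 0.652, -0.001], [-0.002, 0.002, -1.0]]
force: [-0.1, -0.3, 5.4]
opening: 0.767
[-0.11889395  0.09432846 -0.00360439] -50.5493112088278
```

```bash
python3 -m inch '[{"gripper":60,"dx":0,"dy":0,"dz":0.2,"turn":0.10},{"gripper":60,"dx":0,"dy":0,"dz":0.2,"turn":0.20},{"gripper":60,"dx":0,"dy":0,"dz":0.2,"turn":0.30},{"gripper":60,"dx":0,"dy":0,"dz":0.2,"turn":0.40},{"gripper":60,"dx":0,"dy":0,"dz":0.2,"turn":0.50},{"gripper":60,"dx":0,"dy":0,"dz":0.2,"turn":0.60},{"gripper":60,"dx":0,"dy":0,"dz":0.2,"turn":0.70},{"gripper":60,"dx":0,"dy":0,"dz":0.2,"turn":0.80},{"gripper":60,"dx":0,"dy":0,"dz":0.2,"turn":0.89},{"gripper":60,"dx":0,"dy":0,"dz":0.2,"turn":0.92}]';python3 -c "
from rig import *;s=read_state();print(s['moment'],s['joint_positions'][5])"
```

```text
time_s: 21.3
position: [0.5799, 0.0116, 0.1328]
tcp_rot: [[0.206, 0.979, 0.003], [0.979, -0.206, -0.001], [-0.0, 0.003, -1.0]]
force: [0.3, -1.0, 3.6]
opening: 0.761
[-0.22770316  0.10900964  0.10554099] 2.008596650322982
```

```bash
python3 -m inch '[{"gripper":60,"dx":0,"dy":0,"dz":0,"turn":0.03},{"gripper":60,"dx":0,"dy":0,"dz":0,"turn":0.06},{"gripper":60,"dx":0,"dy":0,"dz":0,"turn":0.06}]';python3 -c "
from rig import *;s=read_state();print(s['moment'],s['joint_positions'][5])"
```

```text
time_s: 21.6
position: [0.5795, 0.0114, 0.1327]
tcp_rot: [[0.262, 0.965, 0.002], [0.965, -0.262, -0.001], [-0.001, 0.002, -1.0]]
force: [0.1, -1.4, 6.5]
opening: 0.76
[-0.37310556  0.22982657  0.07264064] 5.340840102173769
```

```bash
python3 -m inch '[{"gripper":60,"dx":0,"dy":0,"dz":0,"turn":0.03},{"gripper":60,"dx":0,"dy":0,"dz":0,"turn":0.06},{"gripper":60,"dx":0,"dy":0,"dz":0,"turn":0.06}]';python3 -c "
from rig import *;s=read_state();print(s['moment'],s['joint_positions'][5])"
```

```text
time_s: 21.9
position: [0.5792, 0.0113, 0.1327]
tcp_rot: [[0.316, 0.949, 0.001], [0.949, -0.316, -0.002], [-0.002, 0.002, -1.0]]
force: [-1.1, -2.3, 5.6]
opening: 0.763
[-0.4058629   0.29827133  0.8609929 ] 8.633570107163626
```

Stop reached: moment 0.86 N m. I back off slightly, let it spring up and pull to test the lock.

```bash
python3 -m inch '[{"gripper":60,"dx":0,"dy":0,"dz":0,"turn":-0.045},{"gripper":60,"dx":0,"dy":0,"dz":-2,"turn":-0.045},{"gripper":60,"dx":0,"dy":0,"dz":-4,"turn":-0.045},{"gripper":60,"dx":0,"dy":0,"dz":-6,"turn":-0.045},{"gripper":60,"dx":0,"dy":0,"dz":-7.5,"turn":-0.045},{"gripper":60,"dx":0,"dy":0,"dz":-7.5,"turn":-0.045}]'
```

```text
time_s: 22.5
position: [0.5789, 0.0114, 0.1369]
tcp_rot: [[0.278, 0.961, -0.0], [0.961, -0.278, -0.001], [-0.001, -0.0, -1.0]]
force: [4.6, -3.2, -14.3]
opening: 0.766
```

```bash
python3 -m inch '[{"gripper":60,"dx":0,"dy":0,"dz":2,"turn":0},{"gripper":100,"dx":0,"dy":0,"dz":2,"turn":0},{"gripper":100,"dx":0,"dy":0,"dz":2,"turn":0},{"gripper":100,"dx":0,"dy":0,"dz":2,"turn":0},{"gripper":100,"dx":0,"dy":0,"dz":-20,"turn":0},{"gripper":100,"dx":0,"dy":0,"dz":-60,"turn":0},{"gripper":100,"dx":0,"dy":0,"dz":-100,"turn":0},{"gripper":100,"dx":0,"dy":0,"dz":-120,"turn":0}]'; python3 -m inch '[{"gripper":100,"dx":0,"dy":-40,"dz":0,"turn":0},{"gripper":100,"dx":0,"dy":-80,"dz":0,"turn":0},{"gripper":100,"dx":0,"dy":-120,"dz":0,"turn":0},{"gripper":100,"dx":0,"dy":-160,"dz":0,"turn":0},{"gripper":100,"dx":40,"dy":-160,"dz":0,"turn":0},{"gripper":100,"dx":80,"dy":-160,"dz":0,"turn":0},{"gripper":100,"dx":120,"dy":-160,"dz":0,"turn":0},{"gripper":100,"dx":150,"dy":-160,"dz":0,"turn":0},{"gripper":100,"dx":150,"dy":-160,"dz":0,"turn":0}]'; python3 - <<'E'
from h import *
s=snap("scene","pics/s6.png")[:,:,::-1];t=snap("top","pics/t6.png")[:,:,::-1]
c=cv2.resize(s[145:285,170:420],(750,420),interpolation=cv2.INTER_CUBIC)
r=draw(t,"top",(.5785,.0118),.152,-29,n=390)
o=np.zeros((600,750,3),np.uint8);o[:420]=c;q=cv2.resize(r,(250,250));o[350:,500:]=q
o[350:,250:500]=cv2.resize(t[150:270,150:270],(250,250))
cv2.imwrite("pics/c6.png",o);print(read_state()["position"])
E
```

```text
time_s: 23.3
position: [0.5799, 0.0123, 0.2636]
tcp_rot: [[0.277, 0.961, 0.005], [0.961, -0.277, -0.0], [0.001, 0.005, -1.0]]
force: [-0.1, 0.4, -0.9]
opening: 0.999
time_s: 24.2
position: [0.4671, 0.2038, 0.2601]
tcp_rot: [[0.273, 0.962, 0.002], [0.962, -0.273, 0.002], [0.002, 0.001, -1.0]]
force: [-0.9, -0.1, 0.1]
opening: 1.002
[0.46573037 0.20100021 0.25957878]
```

View pics/c6.png

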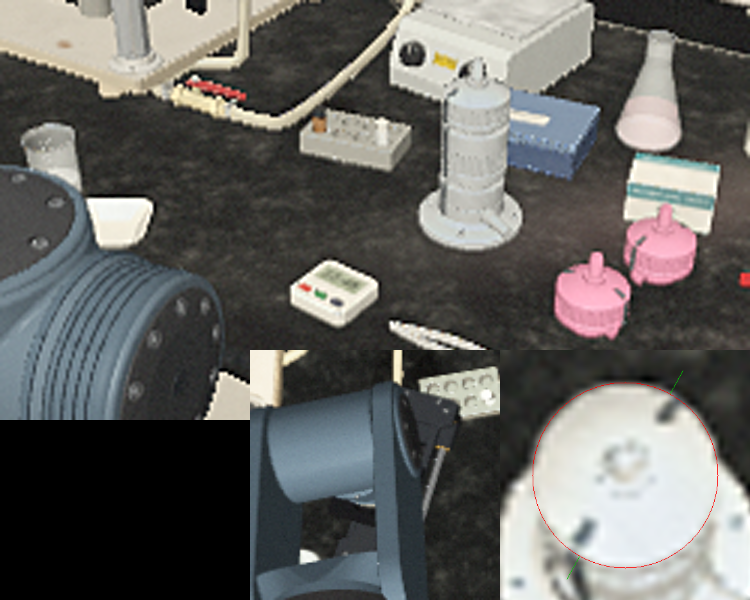

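The full stack stands upright with its index bars in line, and the carton, timer, forceps and beaker sit where they were. The arm is clear.

```bash
python3 -c "
from rig import *;print(hand_in())"
```

```text
the job is handed in; nothing more can be done
None
```

I locked the stage into the base and then the steel inlet head onto the stage. I let go of the stack, moved the arm away and handed the job in at about 24 s of the 59 s. No verdict came back.

- **Locking:** Each part was pressed to about -13 mm while turning clockwise to the stop. The moment jumped to 1.0 N m for the stage and 0.86 N m for the head when it got there.
- **Pull test:** With the spring released, each part rose to about -9 mm (-9.5 mm expected) and held against an upward pull of about 16 N for the stage and 12 N for the head.
- **Last pictures:** The stack stands upright with its index bars in line. The timer, carton, beaker, forceps and pink look-alikes looked undisturbed; the blue one was outside the last crop.
- **Small disagreement:** The last top view put the head's bars at about -35°, against about -31° for the stage and -29° for the base. I put that down to the dome's shape and the 2° of play at each stop, and did not measure it again.

I viewed 7 pictures. Two short calls were refused at the start because each row needs all five values; they did not move the arm.

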